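Make up a set of carved birds and put the blanks back

ROBOT

A 6-joint arm with a two-finger parallel gripper is mounted at the origin on the work surface. World frame = base frame: x ahead of the robot, y to its left, z up, the work surface at z = 0. Lengths are in m, angles in rad, forces in N, time in s.
With the tool pointing down it reaches from about 0.3 to 0.85 m from the base axis. Payload 4.2 kg.
Tool frame: the origin (TCP) lies midway between the tips of the shut fingers; the grasp point (between the pads) lies 19 mm behind it; z points along the fingers, y is the line along which they close (so a half turn about z gives the same grasp; the last joint's range is limited). The gripper opens to 91 mm and grips with 3 to 60 N. Pads are 32 mm wide; open, the fingers measure 118 mm over their backs; the gripper's body (76 mm by 178 mm) begins 60 mm behind the grasp point.
Start: joints at [-1.368, 0.32, 1.565, -0, 1.257, -0.02], TCP at [0.127, -0.561, 0.214] pointing down, gripper open.
Joint ranges: [-3.11, 3.11], [-0.84, 2.01], [0.21, 2.61], [-1.34, 4.49], [0.05, 2.63], [-2.56, 2.56]. Speed limits (rad/s): [2.57, 2.57, 3.14, 3.14, 3.14, 3.14].

INTERFACE

Orientations are given as a rotation vector (axis times angle).
In Python, from rig import state, snapshot, camera_params, close_job gives the robot as it stands. The module is installed in compiled form; this text tells all that it offers.
- The arm moves only by the tool send_rows, never from a script. Its argument "targets" is a list of rows, each a list of 7 numbers: the opening, from 0 (shut) to 1 (fully open), then the shift along the world's x, y, z scaled (see below), then the turn, a rotation vector about the world's x, y, z scaled (see below). A call has 1 to 12 rows; each row is the pose to reach, as a shift and turn from the pose commanded when the call began; what a row does not reach only later rows make up. The controller multiplies each number of a shift by 0.25 m and each number of a turn by pi/4 rad. A row lasts 1/10 s, in which the tool goes at most 50 mm and 8.59 degrees, less where a joint would pass 70% of its speed; a pose out of reach is approached as far as the arm can. A call with a number of a shift or a turn outside -1 to 1 is refused whole. A call with a gripper value outside its range is refused whole. The fingers move at their own pace and stop on an object; the grip force is fixed at half the most. Time passes only in rows, so rows that repeat a pose let the fingers close. It gives the time, the measured TCP pose, the force, the opening and the grip force at its end, in the units of the state.
- state(): the state, without advancing time (a new reading comes with each control period).
- snapshot(name): name is "scene" or "side" or "wrist"; returns the picture (400x640x3 uint8, red, green, blue); there is no depth.
- camera_params(name): a dict with "vfov" (degrees; the focal length in pixels is half the picture's height over the tangent of half this angle, whatever the lens; pixels are square), "cx", "cy" (the principal point, pixels), "position" and "orientation" of the camera in the world; the wrist camera has in their place "tool_from_camera" (4x4, takes a point from camera to tool coordinates, whose origin is the TCP and whose axes are the flange's). Camera axes: x right, y down, z forward; pixel columns grow to the right and rows downward; lengths in m; the calibration is good to about 2 mm. A picture is of the moment at which its call begins: read the wrist's pose just before it. camera_params takes no time and is no camera call.
- close_job(): hands the job in; it is judged then, once.
The state is a dict: "time": time; "q": joint angles; "joint_velocities": joint speeds; "joint_torque": joint torques, N m; "tool_pos": TCP position; "ee_rot": TCP orientation; "wrist_force": force on the tool from outside, world axes, zero at the start; "moment": the same for the moment, N m; "opening": finger opening in m; "grasp_force": force on a finger pad.
Only numpy, scipy, OpenCV 4.12 (cv2) and the standard library are available. Lean on these libraries where they do the work, as an engineer would, in place of code of your own. Each camera call takes 0.05 s, during which the arm holds its last target. There are 200 camera calls.

TASK

Make up a set: stand the three carved birds upright in the three-bay set tray, one to a bay in order of size, the largest bird in the longest bay (next to the tray's tongue), the middle one in the middle bay and the smallest in the shortest. Stand both square uncarved blanks upright in the dark open crate. Leave the paint jar and the paint dish where they are.

Things in the scene. Friction and masses are not known exactly. Their poses are not given: they have to be found in the camera images.
- bird_large: A large carved wooden bird standing upright: a straight round post 50 mm in diameter and 95 mm tall (grip it as a plain cylinder, anywhere along its height) with a shallow neck cut, red throat and flat black top. Loose, about 85 g. Origin: centre of its underside; z up; the face looks along its -x.
- bird_medium: A middle-sized carved wooden bird standing upright: a straight round post 40 mm in diameter and 75 mm tall (grip it as a plain cylinder, anywhere along its height) with a shallow neck cut, red throat and flat black top. Loose, about 45 g. Origin: centre of its underside; z up; the face looks along its -x.
- bird_small: A small carved wooden bird standing upright: a straight round post 30 mm in diameter and 55 mm tall (grip it as a plain cylinder, anywhere along its height) with a shallow neck cut, red throat and flat black top. Loose, about 20 g. Origin: centre of its underside; z up; the face looks along its -x.
- blank_a: One of two alike uncarved blanks: a plain pale wooden block of square section, 36 x 36 mm, 80 mm tall, standing upright. Loose, about 50 g. Origin: centre of its underside; x and y are square to its sides, z up.
- blank_b: One of two alike uncarved blanks: a plain pale wooden block of square section, 36 x 36 mm, 80 mm tall, standing upright. Loose, about 50 g. Origin: centre of its underside; x and y are square to its sides, z up.
- set_tray: Pale plywood tray, fixed, any yaw, 184 (x) x 76 mm, walls 20 mm high, 5 thick, floor 6 mm up. Origin: under the centre of that rectangle. Three bays along x, each 66 mm wide (y): long bay 66 mm, centre x = -54 mm; middle bay 54 mm, centre x = +11; short bay 44 mm, centre x = +65 (y = 0). A pale flat tongue, 26 x 40 x 8 mm high, sticks out at the -x end, beside the long bay.
- blank_crate: Dark wooden open crate without dividers, fixed to the table, 160 mm (x) x 100 mm (y) outside, 35 mm high, walls and floor 6 mm thick (inside 148 x 88 mm). Origin: centre of its underside; z up. It may lie at any yaw.
- paint_jar: Small glass jar with a black cap, 52 mm in diameter, 60 mm high, loose. Stands to one side and must be left where it is. Origin: centre of its underside.
- paint_dish: White ceramic paint bowl, 90 mm in diameter at the rim, 30 mm high, loose. Stands to one side and must be left where it is. Origin: centre of its underside.

How it is judged:
At the end, for the whole second after the job is handed in: Each bird stands upright (0.12 rad) on the floor of its bay in the set tray, by size (within 12 mm of the bay's centre along the tray, 22 mm across), both blanks stand upright on the crate's floor inside its walls, all at rest; jar and dish moved less than 25 mm throughout (x of bird_large in the frame of set_tray between -0.066 and -0.042 m and y of bird_large in the frame of set_tray between -0.022 and 0.022 m and z of bird_large in the frame of set_tray between 0 and 0.011 m and angle between each of bird_large, bird_medium, bird_small, blank_a, blank_b's own z axis and vertical below 0.12 rad and linear speed of each of bird_large, bird_medium, bird_small, blank_a, blank_b below 0.02 m/s and angular speed of each of bird_large, bird_medium, bird_small, blank_a, blank_b below 0.2 rad/s and x of bird_medium in the frame of set_tray between -0.001 and 0.023 m and y of bird_medium in the frame of set_tray between -0.022 and 0.022 m and z of bird_medium in the frame of set_tray between 0 and 0.011 m and x of bird_small in the frame of set_tray between 0.053 and 0.077 m and y of bird_small in the frame of set_tray between -0.022 and 0.022 m and z of bird_small in the frame of set_tray between 0 and 0.011 m and x of blank_a in the frame of blank_crate between -0.062 and 0.062 m and y of blank_a in the frame of blank_crate between -0.032 and 0.032 m and z of blank_a in the frame of blank_crate between 0 and 0.011 m and x of blank_b in the frame of blank_crate between -0.062 and 0.062 m and y of blank_b in the frame of blank_crate between -0.032 and 0.032 m and z of blank_b in the frame of blank_crate between 0 and 0.011 m); the robot touches nothing.
It fails at once if the paint jar is moved more than 25 mm (distance of paint_jar from where it was at the start of the episode above 0.025 m).
It fails at once if the paint dish is moved more than 25 mm (distance of paint_dish from where it was at the start of the episode above 0.025 m).
It also fails if it takes over 122 s, if anything falls off the work surface, if the arm or the gripper's body presses on something with over 40 N, if the wrist force passes 120 N, or if a joint passes its speed limit or range.

## Working session

There is one attempt and no reset: what is moved stays moved. The work goes in short steps, Python scripts to look and compute and a tool call to move; the robot and the scene stay as the last step left them, time stands still between calls to the robot, and variables do not carry over. Pictures are saved under pics/ and viewed, at most 14 in all, crops included, and the job is handed in when it is done.

Besides the shell and the picture viewer there is one more tool, called after "Call:" in YAML: its name, and indented under it one key for each argument. send_rows: Moves the arm, as the interface text tells. Its arguments: {"type":"object","properties":{"targets":{"type":"array"}},"required":["targets"]}

```bash
mkdir -p pics
python3 - <<'E'
from rig import *
import cv2,json
for n in ["scene","side"]:
    cv2.imwrite(f"pics/{n}0.png",snapshot(n)[:,:,::-1]); print(n,camera_params(n))
print(camera_params("wrist")); print(state())
E
```

```text
scene {'vfov': 57.124511998227185, 'cx': 322.83068046670246, 'cy': 200.05012473079444, 'position': array([0.88566782, 0.33636808, 0.77218405]), 'orientation': array([-1.1468858 , -2.52037632,  0.81065354])}
side {'vfov': 54.55219566022786, 'cx': 313.50529396212846, 'cy': 199.70163364976483, 'position': array([ 0.44920604, -0.84353046,  0.68341045]), 'orientation': array([-2.22484532,  0.03515754, -0.04574112])}
{'vfov': 59.64256466194559, 'cx': 325.20498049658335, 'cy': 196.38899959082087, 'tool_from_camera': array([[ 4.51810169e-04, -9.57039695e-01, -2.89956580e-01,
         8.28732099e-02],
       [ 9.99999526e-01,  6.82646056e-04, -6.94964119e-04,
        -6.52083457e-04],
       [ 8.63045964e-04, -2.89956128e-01,  9.57039549e-01,
        -1.70077248e-01],
       [ 0.00000000e+00,  0.00000000e+00,  0.00000000e+00,
         1.00000000e+00]])}
{'time': 0.1, 'q': array([-1.36802021e+00,  3.20223427e-01,  1.56555117e+00, -1.75108806e-05,
        1.25739545e+00, -2.00214067e-02]), 'joint_velocities': array([-2.53663613e-03, -5.38723792e-04, -3.96683306e-03, -1.30180454e-03,
        3.90308199e-04, -1.50520981e-05]), 'joint_torque': array([-3.29177583e-04, -4.13333917e+01, -2.32510346e+01,  7.28492090e-02,
        4.22156404e-02, -6.22588641e-05]), 'tool_pos': array([ 0.1269439 , -0.56035028,  0.21320924]), 'ee_rot': array([-3.12055919e+00, -3.49080134e-01,  2.52022204e-04]), 'wrist_force': array([ 0.9354374 ,  0.13844251, -0.18838721]), 'moment': array([ 0.02690422, -0.01553642, -0.03077518]), 'grasp_force': 0.0, 'opening': 0.0916541114680213}
```

View pics/scene0.png

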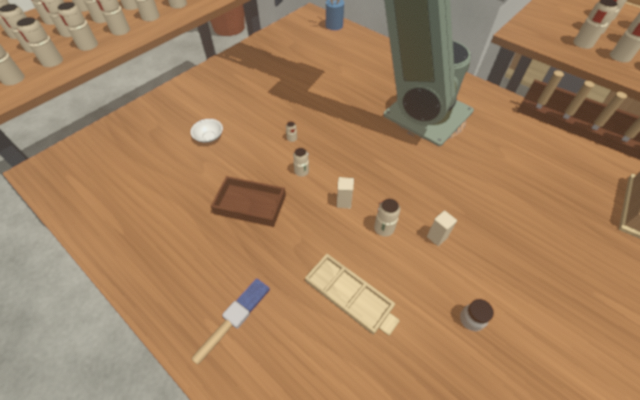

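View pics/side0.png

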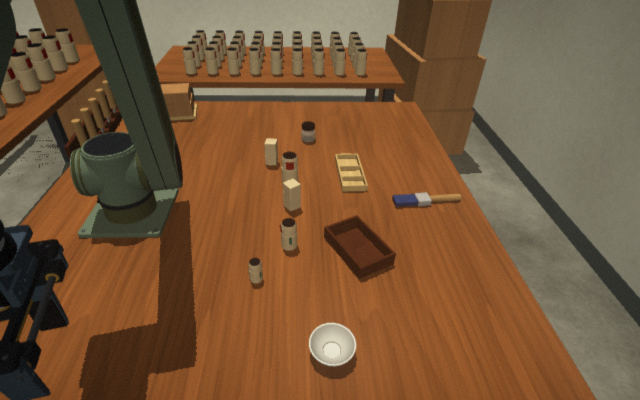

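Both views show everything. In the scene view the birds are at (388,216), (301,162) and (291,130), the blanks at (345,193) and (442,228), the crate at (250,202), and the tray at (350,292) with its tongue at (390,323). I'll cast rays from both views and compare the results.

```bash
cat > h.py <<'E'
import numpy as np,cv2
from scipy.spatial.transform import Rotation as R
from rig import *
def ray(n,px,st=None):
    c=camera_params(n); f=200/np.tan(np.radians(c['vfov']/2))
    d=np.array([(px[0]-c['cx'])/f,(px[1]-c['cy'])/f,1.])
    if n=='wrist':
        T=c['tool_from_camera'];Rt=R.from_rotvec(st['ee_rot']).as_matrix()
        return Rt@T[:3,3]+st['tool_pos'],Rt@T[:3,:3]@d
    return c['position'],R.from_rotvec(c['orientation']).as_matrix()@d
def onto(n,px,z,st=None):
    p,d=ray(n,px,st); return (p+d*(z-p[2])/d[2])[:2]
def blobs(mask,amin):
    n,l,s,c=cv2.connectedComponentsWithStats(mask.astype(np.uint8))
    return [(c[i].round(1),s[i,4],l==i) for i in range(1,n) if s[i,4]>=amin]
E
python3 - <<'E'
from h import *
for n,w in [("scene",(170,100,520,350)),("side",(220,110,420,380))]:
    im=cv2.imread(f"pics/{n}0.png"); x0,y0,x1,y1=w
    hsv=cv2.cvtColor(im,cv2.COLOR_BGR2HSV); m=np.zeros(im.shape[:2],bool); m[y0:y1,x0:x1]=1
    for nm,k,z in [("dark",(hsv[...,2]<60)&m,0.09),("pale",(hsv[...,1]<110)&(hsv[...,2]>150)&m,0.08),("darkcrate",(hsv[...,2]<105)&m,.035)]:
        for c,a,l in blobs(k,25):
            box=cv2.boxPoints(cv2.minAreaRect(np.argwhere(l)[:,::-1].astype(np.float32))).round(0).tolist()
            print(n,nm,c,a,[onto(n,c,zz).round(3).tolist() for zz in (0,.055,.075,.095)], box if a>300 else '')
for n,x,y in [("scene",200,100),("side",230,120)]:
    im=cv2.imread(f"pics/{n}0.png")
    h,w=(250,300) if n=="scene" else (170,190)
    s=2.66 if n=="scene" else 3.5
    cv2.imwrite(f"pics/{n}crop.png",cv2.resize(im[y:y+h-25,x:x+w],None,fx=s,fy=s,interpolation=2)[:600,:800])
E
```

```text
scene pale [451. 123.] 822 [[-0.009, 0.078], [0.055, 0.096], [0.078, 0.103], [0.101, 0.109]] [[422.0, 131.0], [462.0, 95.0], [480.0, 114.0], [440.0, 150.0]]
scene pale [206.3 129.3] 648 [[0.499, -0.462], [0.526, -0.405], [0.536, -0.385], [0.546, -0.364]] [[190.0, 118.0], [223.0, 118.0], [223.0, 141.0], [190.0, 141.0]]
scene pale [292.1 133.1] 142 [[0.341, -0.257], [0.38, -0.215], [0.394, -0.199], [0.408, -0.184]] 
scene pale [301.6 164.2] 278 [[0.412, -0.152], [0.446, -0.117], [0.458, -0.105], [0.471, -0.092]] 
scene pale [344.9 191.6] 506 [[0.407, -0.001], [0.441, 0.023], [0.454, 0.032], [0.466, 0.04]] [[337.0, 176.0], [354.0, 176.0], [354.0, 208.0], [337.0, 208.0]]
scene pale [389.2 221.9] 376 [[0.408, 0.141], [0.442, 0.155], [0.455, 0.16], [0.467, 0.165]] [[374.0, 234.0], [382.0, 202.0], [401.0, 206.0], [394.0, 239.0]]
scene pale [445.2 224.1] 413 [[0.322, 0.249], [0.363, 0.255], [0.377, 0.258], [0.392, 0.26]] [[423.0, 237.0], [440.0, 207.0], [459.0, 218.0], [442.0, 248.0]]
scene pale [353.2 294.8] 3488 [[0.615, 0.19], [0.634, 0.201], [0.641, 0.204], [0.648, 0.208]] [[303.0, 279.0
[... 3252 characters left out ...]
 [[0.608, -0.154], [0.595, -0.209], [0.59, -0.229], [0.586, -0.25]] [[319.0, 232.0], [353.0, 203.0], [402.0, 261.0], [367.0, 290.0]]
side darkcrate [288.2 222.1] 99 [[0.428, -0.051], [0.43, -0.115], [0.431, -0.138], [0.431, -0.161]] 
side darkcrate [292.  252.1] 96 [[0.439, -0.164], [0.44, -0.219], [0.44, -0.239], [0.44, -0.259]] 
side darkcrate [254.2 261.4] 74 [[0.349, -0.193], [0.357, -0.246], [0.36, -0.265], [0.363, -0.284]] 
side darkcrate [258.3 282.6] 88 [[0.363, -0.259], [0.37, -0.306], [0.372, -0.323], [0.375, -0.34]] 
side darkcrate [333.7 368.4] 561 [[0.516, -0.466], [0.511, -0.497], [0.509, -0.508], [0.507, -0.519]] [[310.0, 354.0], [356.0, 354.0], [356.0, 378.0], [310.0, 378.0]]
```

View pics/scenecrop.png

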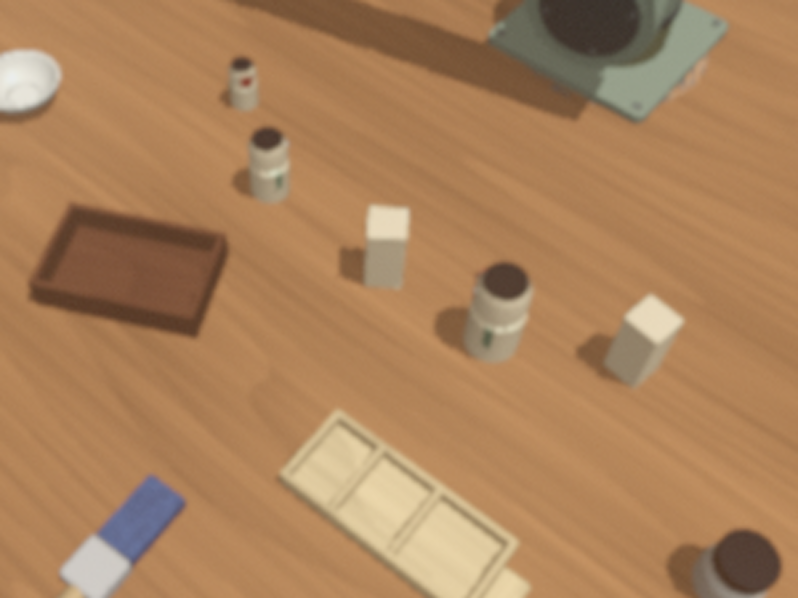

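View pics/sidecrop.png

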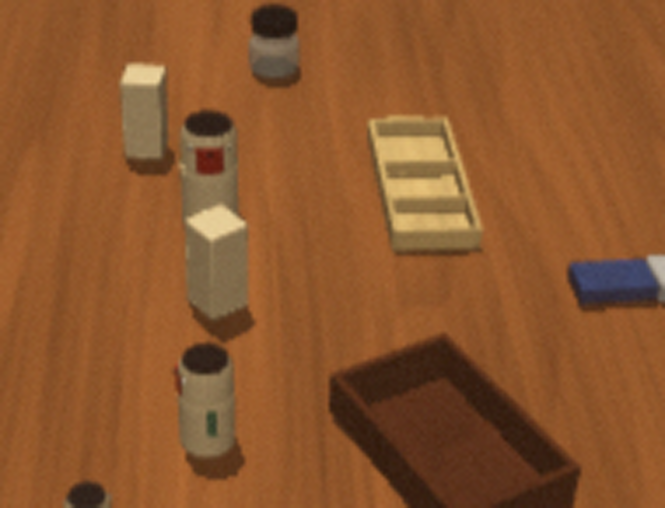

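The two views agree to a few millimetres: large bird about (0.430,0.140), medium (0.430,-0.138), small (0.357,-0.246). Next I need the tray, crate and blank outlines from the corners I read off the crops.

Run:
```python
from h import *
def q(n,pts,z):
    o,s=((200,100),2.66) if n=="scene" else ((230,120),3.5)
    P=np.array([onto(n,(o[0]+(x+.5)/s-.5,o[1]+(y+.5)/s-.5),z) for x,y in pts])
    e=np.roll(P,-1,0)-P
    print(n,P.round(3).tolist(),"c",P.mean(0).round(3),"len",np.hypot(*e.T).round(3),"ang",np.degrees(np.arctan2(e[:,1],e[:,0])).round(1))
q("scene",[(368,207),(410,208),(407,240),(366,238)],.08)
q("side",[(187,221),(220,207),(247,223),(217,242)],.08)
q("scene",[(652,296),(683,322),(655,345),(624,322)],.08)
q("side",[(127,65),(167,66),(163,82),(122,82)],.08)
q("side",[(370,119),(447,117),(479,235),(393,237)],.02)
q("scene",[(338,410),(517,542),(460,606),(279,475)],.02)
q("scene",[(72,206),(227,238),(197,323),(31,288)],.035)
q("side",[(331,377),(445,337),(578,467),(460,519)],.035)
print(onto("side",(254.2,261.4),.055),onto("side",(288.2,222.1),.075),onto("side",(270.4,141.5),.08))
```

```text
scene [[0.435, -0.006], [0.41, 0.024], [0.441, 0.045], [0.463, 0.016]] c [0.437 0.02 ] len [0.038 0.037 0.037 0.036] ang [ 129.4   34.1  -52.4 -143.2]
side [[0.415, 0.019], [0.441, 0.038], [0.462, 0.016], [0.438, -0.009]] c [0.439 0.016] len [0.032 0.03  0.034 0.036] ang [  36.5  -46.6 -133.   129.7]
scene [[0.35, 0.24], [0.356, 0.273], [0.392, 0.266], [0.389, 0.235]] c [0.372 0.254] len [0.034 0.036 0.031 0.039] ang [ 79.6 -10.1 -95.  173.7]
side [[0.355, 0.269], [0.392, 0.267], [0.389, 0.237], [0.353, 0.237]] c [0.372 0.252] len [0.037 0.03  0.037 0.032] ang [ -3.2 -95.1 179.7  85.1]
side [[0.582, 0.272], [0.657, 0.275], [0.658, 0.081], [0.585, 0.079]] c [0.621 0.177] len [0.074 0.194 0.073 0.193] ang [   2.5  -89.5 -178.5   90.8]
scene [[0.585, 0.088], [0.58, 0.27], [0.65, 0.266], [0.662, 0.091]] c [0.619 0.179] len [0.182 0.07  0.176 0.077] ang [  91.5   -3.5  -86.  -178.3]
scene [[0.593, -0.246], [0.522, -0.105], [0.608, -0.058], [0.681, -0.199]] c [ 0.601 -0.152] len [0.158 0.098 0.159 0.099] ang [ 116.8   28.6  -62.7 -152.2]
side [[0.52, -0.114], [0.608, -0.07], [0.68, -0.207], [0.594, -0.252]] c [ 0.6   -0.161] len [0.098 0.155 0.097 0.157] ang [  26.2  -62.4 -152.5  118.2]
[ 0.35670019 -0.2455372 ] [ 0.43054321 -0.13813474] [0.37057548 0.24696463]
```

Call:
send_rows:
  targets:
    - [1, 0.52, 0.656, 0, 0, 0, 0.9]
    - [1, 0.52, 0.656, 0, 0, 0, 0.9]
    - [1, 0.52, 0.656, 0, 0, 0, 0.9]
    - [1, 0.52, 0.656, 0, 0, 0, 0.9]
    - [1, 0.52, 0.656, 0, 0, 0, 0.9]
    - [1, 0.52, 0.656, 0, 0, 0, 0.9]
    - [1, 0.52, 0.656, 0, 0, 0, 0.9]

```text
time: 0.8
tool_pos: [0.2569, -0.3971, 0.2139]
ee_rot: [2.809, 1.406, -0.001]
wrist_force: [-0.9, -0.1, -0.1]
opening: 0.0911
grasp_force: 0.0
```

Call:
send_rows:
  targets:
    - [1, 0.4, 0.6, 0, 0, 0, 0.816]
    - [1, 0.4, 0.6, 0, 0, 0, 0.816]
    - [1, 0.4, 0.6, 0, 0, 0, 0.816]
    - [1, 0.4, 0.6, 0, 0, 0, 0.816]
    - [1, 0.4, 0.6, 0, 0, 0, 0.816]
    - [1, 0.4, 0.6, 0, 0, 0, 0.816]
    - [1, 0.4, 0.6, 0, 0, 0, 0.816]
    - [1, 0.4, 0.6, 0, 0, 0, 0.816]
    - [1, 0.4, 0.6, 0, 0, 0, 0.816]

```text
time: 1.7
tool_pos: [0.3567, -0.2476, 0.2139]
ee_rot: [-2.224, -2.218, 0.0]
wrist_force: [-0.6, 0.5, -0.3]
opening: 0.0915
grasp_force: 0.0
```

```bash
cat > w.py <<'E'
import sys
from h import *
st=state(); im=snapshot("wrist")[:,:,::-1]; cv2.imwrite(f"pics/{sys.argv[1]}.png",im)
z=float(sys.argv[2]); hsv=cv2.cvtColor(im,cv2.COLOR_BGR2HSV)
print(st['time'],st['tool_pos'].round(4),R.from_rotvec(st['ee_rot']).as_matrix()[:,1].round(3))
for c,a,l in blobs(hsv[...,2]<60,200): print("dark",c,a,onto("wrist",c,z,st).round(4))
E
python3 w.py w1 .055
```

```text
1.7 [ 0.3567 -0.2476  0.2139] [ 1.    -0.003 -0.   ]
dark [614.3  62.4] 2853 [ 0.6123 -0.1409]
dark [517.3  99.2] 1948 [ 0.5317 -0.172 ]
dark [324.7 176.8] 326 [ 0.3565 -0.244 ]
dark [221.5 264. ] 1980 [ 0.2483 -0.3374]
dark [428.7 264.1] 1938 [ 0.465  -0.3381]
dark [233.9 355.7] 33653 [ 0.2522 -0.4537]
dark [545.5 294.4] 4720 [ 0.5938 -0.3745]
dark [207.7 332.8] 470 [ 0.2253 -0.4227]
dark [438.7 328.5] 220 [ 0.4828 -0.4176]
```

View pics/w1.png

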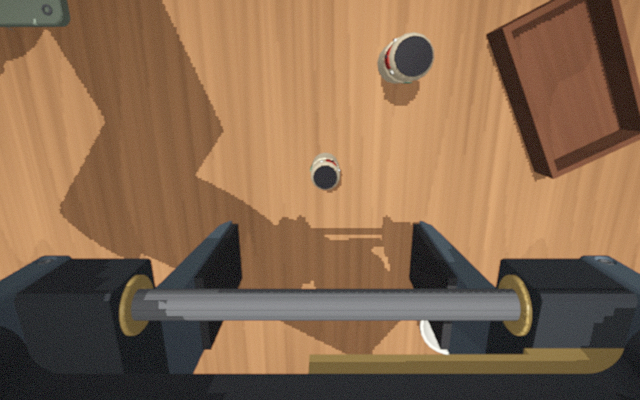

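The small bird is at pixel (325,177), which gives (0.3565,-0.2445), close to the earlier estimate. I'm descending to grasp it.

Call:
send_rows:
  targets:
    - [1, 0, 0.006, -0.768, 0, 0, 0]
    - [1, 0, 0.006, -0.768, 0, 0, 0]
    - [1, 0, 0.006, -0.768, 0, 0, 0]
    - [1, 0, 0.006, -0.768, 0, 0, 0]
    - [1, 0, 0.006, -0.768, 0, 0, 0]
    - [1, 0, 0.006, -0.768, 0, 0, 0]
    - [0, 0, 0.006, -0.768, 0, 0, 0]
    - [0, 0, 0.006, -0.768, 0, 0, 0]
    - [0, 0, 0.006, -0.768, 0, 0, 0]
    - [0, 0, 0.006, -0.768, 0, 0, 0]
    - [0, 0, 0.006, -0.768, 0, 0, 0]
    - [0, 0, 0.006, -0.768, 0, 0, 0]

```text
time: 2.95
tool_pos: [0.3571, -0.2453, 0.0222]
ee_rot: [2.221, 2.221, 0.0]
wrist_force: [0.2, 0.4, -0.2]
opening: 0.046
grasp_force: 0.0
```

Call:
send_rows:
  targets:
    - [0, 0, 0, 0, 0, 0, 0]
    - [0, 0, 0, 0, 0, 0, 0]
    - [0, 0, 0, 0, 0, 0, 0]
    - [0, 0, 0, 0, 0, 0, 0]
    - [0, 0, 0, 0.768, 0, 0, 0]
    - [0, 0, 0, 0.768, 0, 0, 0]
    - [0, 0, 0, 0.768, 0, 0, 0]
    - [0, 0, 0, 0.768, 0, 0, 0]
    - [0, 0, 0, 0.768, 0, 0, 0]
    - [0, 0, 0, 0.768, 0, 0, 0]

```text
time: 3.95
tool_pos: [0.3571, -0.2454, 0.2145]
ee_rot: [2.22, 2.22, 0.0]
wrist_force: [0.2, 0.3, -0.3]
opening: 0.0293
grasp_force: 30.0
```

Call:
send_rows:
  targets:
    - [0, 0.4, 0.98, 0, 0, 0, 0]
    - [0, 0.4, 0.98, 0, 0, 0, 0]
    - [0, 0.4, 0.98, 0, 0, 0, 0]
    - [0, 0.4, 0.98, 0, 0, 0, 0]
    - [0, 0.4, 0.98, 0, 0, 0, 0]
    - [0, 0.4, 0.98, 0, 0, 0, 0]
    - [0, 0.4, 0.98, 0, 0, 0, 0]

```text
time: 4.65
tool_pos: [0.4564, 0.0017, 0.2116]
ee_rot: [-2.215, -2.223, 0.005]
wrist_force: [-0.1, 0.0, 0.4]
opening: 0.0296
grasp_force: 30.0
```

Call:
send_rows:
  targets:
    - [0, 0.652, 0.454, 0, 0, 0, 0]
    - [0, 0.652, 0.454, 0, 0, 0, 0]
    - [0, 0.652, 0.454, 0, 0, 0, 0]
    - [0, 0.652, 0.454, 0, 0, 0, 0]
    - [0, 0.652, 0.454, 0, 0, 0, 0]
    - [0, 0.652, 0.454, 0, 0, 0, 0]
    - [0, 0.652, 0.454, 0, 0, 0, 0]
    - [0, 0.652, 0.454, 0, 0, 0, 0]

```text
time: 5.45
tool_pos: [0.6189, 0.1117, 0.2141]
ee_rot: [-2.223, -2.219, 0.001]
wrist_force: [0.4, 0.5, 0.7]
opening: 0.0297
grasp_force: 30.0
```

```bash
python3 w.py w2 .095
```

```text
5.45 [0.6189 0.1117 0.2141] [ 1.    -0.002 -0.001]
dark [100.9 158. ] 1641 [0.4311 0.1413]
dark [286.8 262.7] 964 [0.5837 0.0438]
dark [363.  261.8] 900 [0.6537 0.0447]
dark [296.8 353.9] 34023 [ 0.5904 -0.0576]
dark [422.8 292.6] 4287 [0.7112 0.0124]
dark [325.2 276.1] 1279 [0.619 0.03 ]
dark [331.6 337.4] 257 [ 0.6252 -0.0379]
```

View pics/w2.png

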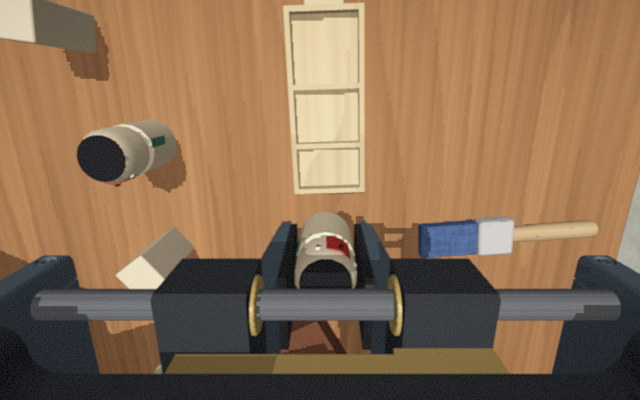

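The tray is in full view: rim corners are near (284,8), (365,5), (365,191) and (294,193), and the tongue is at the top, so the long bay is at +y. The small bird is held upright.

Run:
```python
from h import *
st=dict(tool_pos=np.array([.6189,.1117,.2141]),ee_rot=np.array([-2.223,-2.219,.001]))
im=cv2.imread("pics/w2.png");hsv=cv2.cvtColor(im,cv2.COLOR_BGR2HSV)
P=np.array([onto("wrist",p,.02,st) for p in [(284,8),(365,5),(365,191),(294,193)]]); print(P.round(4),P.mean(0).round(4))
print([np.round(onto("wrist",p,.006,st),4).tolist() for p in [(328,50),(328,119),(331,169)]])
```

```text
[[0.5806 0.2694]
 [0.6565 0.2718]
 [0.6622 0.0909]
 [0.5851 0.0887]] [0.6211 0.1802]
[[0.622, 0.2343], [0.6221, 0.1664], [0.6254, 0.1122]]
```

Call:
send_rows:
  targets:
    - [0, 0.008, 0.008, -0.2, 0, 0, 0]
    - [0, 0.008, 0.008, -0.4, 0, 0, 0]
    - [0, 0.008, 0.008, -0.6, 0, 0, 0]
    - [0, 0.008, 0.008, -0.66, 0, 0, 0]
    - [0, 0.008, 0.008, -0.7, 0, 0, 0]
    - [0, 0.008, 0.008, -0.72, 0, 0, 0]
    - [0, 0.008, 0.008, -0.74, 0, 0, 0]
    - [0, 0.008, 0.008, -0.74, 0, 0, 0]
    - [0, 0.008, 0.008, -0.74, 0, 0, 0]
    - [0, 0.008, 0.008, -0.74, 0, 0, 0]

```text
time: 6.5
tool_pos: [0.6226, 0.1153, 0.03]
ee_rot: [2.221, 2.22, 0.002]
wrist_force: [-0.2, 0.5, 0.5]
opening: 0.0293
grasp_force: 30.0
```

Call:
send_rows:
  targets:
    - [0.55, 0, 0, 0, 0, 0, 0]
    - [0.55, 0, 0, 0, 0, 0, 0]
    - [0.55, 0, 0, 0, 0, 0, 0]
    - [0.55, 0, 0, 0, 0, 0, 0]
    - [0.55, 0, 0, 0, 0, 0, 0]
    - [0.55, 0, 0, 0.2, 0, 0, 0]
    - [0.55, 0, 0, 0.4, 0, 0, 0]
    - [0.55, 0, 0, 0.74, 0, 0, 0]
    - [1, 0, 0, 0.74, 0, 0, 0]
    - [1, 0, 0, 0.74, 0, 0, 0]
    - [1, 0, 0, 0.74, 0, 0, 0]

```text
time: 7.6
tool_pos: [0.6221, 0.1152, 0.2147]
ee_rot: [2.221, 2.221, 0.002]
wrist_force: [-0.2, 0.3, -0.6]
opening: 0.0711
grasp_force: 0.0
```

Call:
send_rows:
  targets:
    - [1, -0.764, 0.102, 0, 0, 0, 0]
    - [1, -0.764, 0.102, 0, 0, 0, 0]
    - [1, -0.764, 0.102, 0, 0, 0, 0]
    - [1, -0.764, 0.102, 0, 0, 0, 0]
    - [1, -0.764, 0.102, 0, 0, 0, 0]
    - [1, -0.764, 0.102, 0, 0, 0, 0]
    - [1, -0.764, 0.102, 0, 0, 0, 0]
    - [1, -0.764, 0.102, 0, 0, 0, 0]

```text
time: 8.4
tool_pos: [0.4321, 0.1406, 0.2134]
ee_rot: [-2.222, -2.22, 0.001]
wrist_force: [-0.7, 0.6, -0.9]
opening: 0.0917
grasp_force: 0.0
```

Call:
send_rows:
  targets:
    - [1, 0, 0, -0.672, 0, 0, 0]
    - [1, 0, 0, -0.672, 0, 0, 0]
    - [1, 0, 0, -0.672, 0, 0, 0]
    - [1, 0, 0, -0.672, 0, 0, 0]
    - [1, 0, 0, -0.672, 0, 0, 0]
    - [1, 0, 0, -0.672, 0, 0, 0]
    - [0, 0, 0, -0.672, 0, 0, 0]
    - [0, 0, 0, -0.672, 0, 0, 0]
    - [0, 0, 0, -0.672, 0, 0, 0]
    - [0, 0, 0, -0.672, 0, 0, 0]
    - [0, 0, 0, -0.672, 0, 0, 0]
    - [0, 0, 0, -0.672, 0, 0, 0]

```text
time: 9.6
tool_pos: [0.431, 0.1407, 0.0462]
ee_rot: [2.222, 2.221, 0.0]
wrist_force: [-1.0, 0.4, 2.6]
opening: 0.0498
grasp_force: 30.0
```

Call:
send_rows:
  targets:
    - [0, 0, 0, 0, 0, 0, 0]
    - [0, 0, 0, 0, 0, 0, 0]
    - [0, 0, 0, 0.672, 0, 0, 0]
    - [0, 0, 0, 0.672, 0, 0, 0]
    - [0, 0, 0, 0.672, 0, 0, 0]
    - [0, 0, 0, 0.672, 0, 0, 0]
    - [0, 0, 0, 0.672, 0, 0, 0]
    - [0, 0, 0, 0.672, 0, 0, 0]

```text
time: 10.4
tool_pos: [0.4304, 0.1405, 0.2129]
ee_rot: [-2.221, -2.221, 0.002]
wrist_force: [-1.1, -0.1, -1.8]
opening: 0.0493
grasp_force: 30.0
```

Call:
send_rows:
  targets:
    - [0, 0.754, 0.374, 0, 0, 0, 0]
    - [0, 0.754, 0.374, 0, 0, 0, 0]
    - [0, 0.754, 0.374, 0, 0, 0, 0]
    - [0, 0.754, 0.374, 0, 0, 0, 0]
    - [0, 0.754, 0.374, 0, 0, 0, 0]
    - [0, 0.754, 0.374, 0, 0, 0, 0]
    - [0, 0.754, 0.374, 0, 0, 0, 0]
    - [0, 0.754, 0.374, 0, 0, 0, 0]
    - [0, 0.754, 0.374, 0, 0, 0, 0]

```text
time: 11.3
tool_pos: [0.6184, 0.2336, 0.2146]
ee_rot: [2.222, 2.221, 0.0]
wrist_force: [-0.7, 0.1, -0.8]
opening: 0.0498
grasp_force: 30.0
```

Call:
send_rows:
  targets:
    - [0, 0, 0, -0.2, 0, 0, 0]
    - [0, 0, 0, -0.4, 0, 0, 0]
    - [0, 0, 0, -0.54, 0, 0, 0]
    - [0, 0, 0, -0.6, 0, 0, 0]
    - [0, 0, 0, -0.63, 0, 0, 0]
    - [0, 0, 0, -0.644, 0, 0, 0]
    - [0, 0, 0, -0.644, 0, 0, 0]
    - [0, 0, 0, -0.644, 0, 0, 0]
    - [0, 0, 0, -0.644, 0, 0, 0]

```text
time: 12.2
tool_pos: [0.6203, 0.2344, 0.0543]
ee_rot: [2.221, 2.22, 0.004]
wrist_force: [0.2, 0.3, -0.3]
opening: 0.0498
grasp_force: 30.0
```

Call:
send_rows:
  targets:
    - [0.8, 0, 0, 0, 0, 0, 0]
    - [0.8, 0, 0, 0, 0, 0, 0]
    - [0.8, 0, 0, 0, 0, 0, 0]
    - [0.8, 0, 0, 0, 0, 0, 0]
    - [0.8, 0, 0, 0, 0, 0, 0]
    - [0.8, 0, 0, 0.2, 0, 0, 0]
    - [0.8, 0, 0, 0.4, 0, 0, 0]
    - [1, 0, 0, 0.644, 0, 0, 0]
    - [1, 0, 0, 0.644, 0, 0, 0]
    - [1, 0, 0, 0.644, 0, 0, 0]

```text
time: 13.2
tool_pos: [0.6207, 0.2346, 0.2169]
ee_rot: [2.22, 2.219, 0.008]
wrist_force: [0.0, -0.4, -0.9]
opening: 0.0908
grasp_force: 0.0
```

Call:
send_rows:
  targets:
    - [1, -0.378, -0.744, 0, 0, 0, 0]
    - [1, -0.378, -0.744, 0, 0, 0, 0]
    - [1, -0.378, -0.744, 0, 0, 0, 0]
    - [1, -0.378, -0.744, 0, 0, 0, 0]
    - [1, -0.378, -0.744, 0, 0, 0, 0]

```text
time: 13.7
tool_pos: [0.521, 0.0445, 0.2117]
ee_rot: [-2.224, -2.215, 0.009]
wrist_force: [-0.3, 0.7, 0.3]
opening: 0.0912
grasp_force: 0.0
```

Call:
send_rows:
  targets:
    - [1, -0.378, -0.744, 0, 0, 0, 0]
    - [1, -0.378, -0.744, 0, 0, 0, 0]
    - [1, -0.378, -0.744, 0, 0, 0, 0]
    - [1, -0.378, -0.744, 0, 0, 0, 0]
    - [1, -0.378, -0.744, 0, 0, 0, 0]
    - [1, -0.378, -0.744, 0, 0, 0, 0]
    - [1, -0.378, -0.744, 0, 0, 0, 0]
    - [1, -0.378, -0.744, 0, 0, 0, 0]

```text
time: 14.5
tool_pos: [0.4313, -0.1365, 0.2134]
ee_rot: [-2.219, -2.223, -0.0]
wrist_force: [-0.4, -0.5, -0.2]
opening: 0.0911
grasp_force: 0.0
```

```bash
python3 w.py w3 .075
```

```text
14.5 [ 0.4313 -0.1365  0.2134] [ 1.     0.002 -0.001]
dark [519.2 172.5] 966 [ 0.607  -0.1234]
dark [323.8 186.2] 721 [ 0.4302 -0.1367]
dark [221.3 264.2] 1953 [ 0.3297 -0.2162]
dark [428.6 263.8] 1914 [ 0.533  -0.2152]
dark [253.8 360.2] 30026 [ 0.3551 -0.3307]
dark [545.8 294.2] 4716 [ 0.6542 -0.2489]
dark [207.9 332.2] 465 [ 0.3091 -0.2952]
dark [438.1 328.9] 214 [ 0.5495 -0.2905]
```

View pics/w3.png

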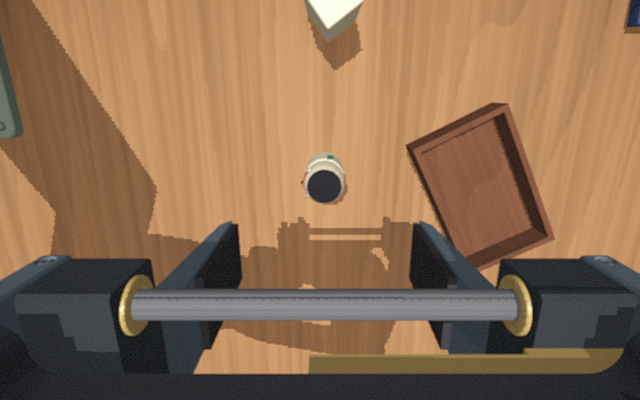

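The medium bird is between the fingers, at (0.430,-0.137). The crate's rim corners are near (408,145), (508,104) and (553,238). I'm grasping the bird now.

Call:
send_rows:
  targets:
    - [1, 0, 0.002, -0.712, 0, 0, 0]
    - [1, 0, 0.002, -0.712, 0, 0, 0]
    - [1, 0, 0.002, -0.712, 0, 0, 0]
    - [1, 0, 0.002, -0.712, 0, 0, 0]
    - [1, 0, 0.002, -0.712, 0, 0, 0]
    - [1, 0, 0.002, -0.712, 0, 0, 0]
    - [0, 0, 0.002, -0.712, 0, 0, 0]
    - [0, 0, 0.002, -0.712, 0, 0, 0]
    - [0, 0, 0.002, -0.712, 0, 0, 0]
    - [0, 0, 0.002, -0.712, 0, 0, 0]
    - [0, 0, 0.002, -0.712, 0, 0, 0]
    - [0, 0, 0.002, -0.712, 0, 0, 0]

```text
time: 15.75
tool_pos: [0.4306, -0.1374, 0.0362]
ee_rot: [2.222, 2.221, 0.0]
wrist_force: [-0.2, 0.2, 1.5]
opening: 0.0461
grasp_force: 0.0
```

Call:
send_rows:
  targets:
    - [0, 0, 0, 0, 0, 0, 0]
    - [0, 0, 0, 0, 0, 0, 0]
    - [0, 0, 0, 0, 0, 0, 0]
    - [0, 0, 0, 0.712, 0, 0, 0]
    - [0, 0, 0, 0.712, 0, 0, 0]
    - [0, 0, 0, 0.712, 0, 0, 0]
    - [0, 0, 0, 0.712, 0, 0, 0]
    - [0, 0, 0, 0.712, 0, 0, 0]
    - [0, 0, 0, 0.712, 0, 0, 0]

```text
time: 16.65
tool_pos: [0.4303, -0.1372, 0.2137]
ee_rot: [2.222, 2.221, 0.0]
wrist_force: [0.0, 0.5, -1.0]
opening: 0.0398
grasp_force: 30.0
```

Run:
```python
from h import *
st=dict(tool_pos=np.array([.4313,-.1365,.2134]),ee_rot=np.array([-2.219,-2.223,0]))
P=np.array([onto("wrist",p,.035,st) for p in [(407,145),(508,103),(554,238)]]); print(P.round(4),((P[0]+P[2])/2).round(4))
P=np.array([onto("wrist",p,.08,st) for p in [(303,0),(328,41),(364,3)]]); print(P.round(4))
d=np.diff(P,axis=0);print(np.degrees(np.arctan2(d[:,1],d[:,0])))
```

```text
[[ 0.5132 -0.1047]
 [ 0.6078 -0.064 ]
 [ 0.6792 -0.205 ]] [ 0.5962 -0.1549]
[[ 0.414   0.0143]
 [ 0.4335 -0.015 ]
 [ 0.4614  0.0123]]
[-56.26723077  44.37712182]
```

Call:
send_rows:
  targets:
    - [0, 0.382, 0.613, 0, 0, 0, 0]
    - [0, 0.382, 0.613, 0, 0, 0, 0]
    - [0, 0.382, 0.613, 0, 0, 0, 0]
    - [0, 0.382, 0.613, 0, 0, 0, 0]
    - [0, 0.382, 0.613, 0, 0, 0, 0]

```text
time: 17.15
tool_pos: [0.5266, 0.019, 0.211]
ee_rot: [-2.214, -2.223, 0.003]
wrist_force: [0.2, -1.0, -1.1]
opening: 0.0395
grasp_force: 30.0
```

Call:
send_rows:
  targets:
    - [0, 0.382, 0.613, 0, 0, 0, 0]
    - [0, 0.382, 0.613, 0, 0, 0, 0]
    - [0, 0.382, 0.613, 0, 0, 0, 0]
    - [0, 0.382, 0.613, 0, 0, 0, 0]
    - [0, 0.382, 0.613, 0, 0, 0, 0]
    - [0, 0.382, 0.613, 0, 0, 0, 0]
    - [0, 0.382, 0.613, 0, 0, 0, 0]
    - [0, 0.382, 0.613, 0, 0, 0, 0]

```text
time: 17.95
tool_pos: [0.6208, 0.1676, 0.2138]
ee_rot: [-2.223, -2.219, 0.002]
wrist_force: [0.1, 0.3, -0.1]
opening: 0.0398
grasp_force: 30.0
```

Call:
send_rows:
  targets:
    - [0, 0, 0, -0.2, 0, 0, 0]
    - [0, 0, 0, -0.4, 0, 0, 0]
    - [0, 0, 0, -0.56, 0, 0, 0]
    - [0, 0, 0, -0.63, 0, 0, 0]
    - [0, 0, 0, -0.67, 0, 0, 0]
    - [0, 0, 0, -0.684, 0, 0, 0]
    - [0, 0, 0, -0.684, 0, 0, 0]
    - [0, 0, 0, -0.684, 0, 0, 0]
    - [0, 0, 0, -0.684, 0, 0, 0]

```text
time: 18.85
tool_pos: [0.6224, 0.1694, 0.0444]
ee_rot: [2.221, 2.22, 0.004]
wrist_force: [0.1, -0.6, 0.4]
opening: 0.0395
grasp_force: 30.0
```

Call:
send_rows:
  targets:
    - [0.7, 0, 0, 0, 0, 0, 0]
    - [0.7, 0, 0, 0, 0, 0, 0]
    - [0.7, 0, 0, 0, 0, 0, 0]
    - [0.7, 0, 0, 0, 0, 0, 0]
    - [0.7, 0, 0, 0, 0, 0, 0]
    - [0.7, 0, 0, 0.2, 0, 0, 0]
    - [0.7, 0, 0, 0.4, 0, 0, 0]
    - [1, 0, 0, 0.684, 0, 0, 0]
    - [1, 0, 0, 0.684, 0, 0, 0]
    - [1, 0, 0, 0.684, 0, 0, 0]
    - [1, 0, 0, 0.684, 0, 0, 0]

```text
time: 19.95
tool_pos: [0.6211, 0.1691, 0.2134]
ee_rot: [-2.221, -2.221, 0.001]
wrist_force: [-1.2, 0.5, 0.3]
opening: 0.0906
grasp_force: 0.0
```

Call:
send_rows:
  targets:
    - [1, -1, 0.32, 0, 0, 0, -0.122]
    - [1, -1, 0.32, 0, 0, 0, -0.122]
    - [1, -1, 0.32, 0, 0, 0, -0.122]
    - [1, -1, 0.32, 0, 0, 0, -0.122]
    - [1, -1, 0.32, 0, 0, 0, -0.122]
    - [1, -1, 0.32, 0, 0, 0, -0.122]
    - [1, -1, 0.32, 0, 0, 0, -0.122]
    - [1, -1, 0.32, 0, 0, 0, -0.122]
    - [1, -1, 0.32, 0, 0, 0, -0.122]
    - [1, -1, 0.32, 0, 0, 0, -0.122]

```text
time: 20.95
tool_pos: [0.3728, 0.2489, 0.2135]
ee_rot: [2.327, 2.11, -0.001]
wrist_force: [0.5, -0.8, -0.1]
opening: 0.0915
grasp_force: 0.0
```

```bash
cat > b.py <<'E'
import sys
from h import *
st=state(); im=snapshot("wrist")[:,:,::-1]; cv2.imwrite(f"pics/{sys.argv[1]}.png",im)
hsv=cv2.cvtColor(im,cv2.COLOR_BGR2HSV)
Y=R.from_rotvec(st['ee_rot']).as_matrix()[:,1]
print(st['time'],st['tool_pos'].round(4),"yaw",np.degrees(np.arctan2(Y[1],Y[0])).round(1))
for c,a,l in blobs((hsv[...,1]<80)&(hsv[...,2]>190),400):
    pts=np.argwhere(l)[:,::-1].astype(np.float32)
    b=cv2.boxPoints(cv2.minAreaRect(pts)); P=np.array([onto("wrist",p,.08,st) for p in b]); d=np.diff(P,axis=0)
    print(c,a,onto("wrist",c,.08,st).round(4),P.mean(0).round(4),np.hypot(*d.T).round(4),np.degrees(np.arctan2(d[:,1],d[:,0])).round(1))
E
python3 b.py w4
```

```text
20.95 [0.3728 0.2489 0.2135] yaw -5.6
[552.1 112.6] 865 [0.5706 0.2955] [0.5708 0.2953] [0.0324 0.0204 0.033 ] [   1.5  -77.1 -178.4]
[542.1 177. ] 2490 [0.5668 0.2395] [0.583 0.222] [0.1295 0.0665 0.1314] [ 91.7  -7.6 -84.7]
[320.6 182.5] 1526 [0.3692 0.2537] [0.3693 0.2534] [0.0356 0.0354 0.0356] [ 81.1  -7.8 -97. ]
```

View pics/w4.png

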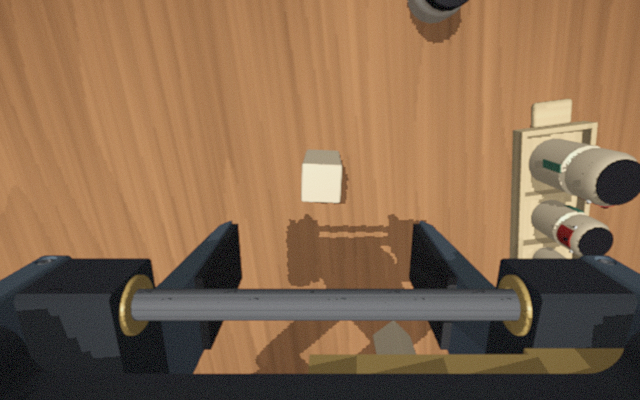

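All birds stand in the tray. The blank's top is at pixel (321,182), which gives (0.369,0.2535) with yaw -8°. I'm grasping it.

Call:
send_rows:
  targets:
    - [1, -0.009, 0.018, -0.684, 0, 0, -0.053]
    - [1, -0.009, 0.018, -0.684, 0, 0, -0.053]
    - [1, -0.009, 0.018, -0.684, 0, 0, -0.053]
    - [1, -0.009, 0.018, -0.684, 0, 0, -0.053]
    - [1, -0.009, 0.018, -0.684, 0, 0, -0.053]
    - [1, -0.009, 0.018, -0.684, 0, 0, -0.053]
    - [0, -0.009, 0.018, -0.684, 0, 0, -0.053]
    - [0, -0.009, 0.018, -0.684, 0, 0, -0.053]
    - [0, -0.009, 0.018, -0.684, 0, 0, -0.053]
    - [0, -0.009, 0.018, -0.684, 0, 0, -0.053]
    - [0, -0.009, 0.018, -0.684, 0, 0, -0.053]
    - [0, -0.009, 0.018, -0.684, 0, 0, -0.053]

```text
time: 22.2
tool_pos: [0.3693, 0.2537, 0.0431]
ee_rot: [2.369, 2.063, 0.001]
wrist_force: [0.8, 0.4, -0.0]
opening: 0.0456
grasp_force: 0.0
```

Call:
send_rows:
  targets:
    - [0, 0, 0, 0, 0, 0, 0]
    - [0, 0, 0, 0, 0, 0, 0]
    - [0, 0, 0, 0, 0, 0, 0]
    - [0, 0, 0, 0.684, 0, 0, 0]
    - [0, 0, 0, 0.684, 0, 0, 0]
    - [0, 0, 0, 0.684, 0, 0, 0]
    - [0, 0, 0, 0.684, 0, 0, 0]
    - [0, 0, 0, 0.684, 0, 0, 0]
    - [0, 0, 0, 0.684, 0, 0, 0]

```text
time: 23.1
tool_pos: [0.3689, 0.2534, 0.2135]
ee_rot: [2.369, 2.063, -0.001]
wrist_force: [-0.2, 0.3, -0.7]
opening: 0.0357
grasp_force: 30.0
```

Call:
send_rows:
  targets:
    - [0, 0.494, -0.883, 0, 0, 0, 0]
    - [0, 0.494, -0.883, 0, 0, 0, 0]
    - [0, 0.494, -0.883, 0, 0, 0, 0]
    - [0, 0.494, -0.883, 0, 0, 0, 0]
    - [0, 0.494, -0.883, 0, 0, 0, 0]
    - [0, 0.494, -0.883, 0, 0, 0, 0]

```text
time: 23.7
tool_pos: [0.494, 0.0284, 0.2114]
ee_rot: [-2.375, -2.056, 0.006]
wrist_force: [0.0, 1.0, -0.7]
opening: 0.0361
grasp_force: 30.0
```

Call:
send_rows:
  targets:
    - [0, 0.494, -0.883, 0, 0, 0, 0.789]
    - [0, 0.494, -0.883, 0, 0, 0, 0.789]
    - [0, 0.494, -0.883, 0, 0, 0, 0.789]
    - [0, 0.494, -0.883, 0, 0, 0, 0.789]
    - [0, 0.494, -0.883, 0, 0, 0, 0.789]
    - [0, 0.494, -0.883, 0, 0, 0, 0.789]
    - [0, 0.494, -0.883, 0, 0, 0, 0.789]
    - [0, 0.494, -0.883, 0, 0, 0, 0.789]
    - [0, 0.494, -0.883, 0, 0, 0, 0.789]

```text
time: 24.6
tool_pos: [0.6155, -0.1859, 0.2136]
ee_rot: [-1.624, -2.687, -0.0]
wrist_force: [-0.4, -0.4, -0.2]
opening: 0.0358
grasp_force: 30.0
```

Call:
send_rows:
  targets:
    - [0, 0, 0, -0.2, 0, 0, 0]
    - [0, 0, 0, -0.4, 0, 0, 0]
    - [0, 0, 0, -0.54, 0, 0, 0]
    - [0, 0, 0, -0.6, 0, 0, 0]
    - [0, 0, 0, -0.64, 0, 0, 0]
    - [0, 0, 0, -0.656, 0, 0, 0]
    - [0, 0, 0, -0.656, 0, 0, 0]
    - [0, 0, 0, -0.656, 0, 0, 0]
    - [0, 0, 0, -0.656, 0, 0, 0]

```text
time: 25.5
tool_pos: [0.617, -0.188, 0.0513]
ee_rot: [1.626, 2.685, 0.001]
wrist_force: [0.6, 0.6, -0.3]
opening: 0.0361
grasp_force: 30.0
```

Call:
send_rows:
  targets:
    - [0.6, 0, 0, 0, 0, 0, 0]
    - [0.6, 0, 0, 0, 0, 0, 0]
    - [0.6, 0, 0, 0, 0, 0, 0]
    - [0.6, 0, 0, 0, 0, 0, 0]
    - [0.6, 0, 0, 0, 0, 0, 0]
    - [0.6, 0, 0, 0.2, 0, 0, 0]
    - [0.6, 0, 0, 0.4, 0, 0, 0]
    - [1, 0, 0, 0.656, 0, 0, 0]
    - [1, 0, 0, 0.656, 0, 0, 0]
    - [1, 0, 0, 0.656, 0, 0, 0]

```text
time: 26.5
tool_pos: [0.6178, -0.1883, 0.2176]
ee_rot: [1.624, 2.681, 0.003]
wrist_force: [-0.5, 0.5, 0.6]
opening: 0.0762
grasp_force: 0.0
```

Call:
send_rows:
  targets:
    - [1, -0.716, 0.824, 0, 0, 0, 0.23]
    - [1, -0.716, 0.824, 0, 0, 0, 0.23]
    - [1, -0.716, 0.824, 0, 0, 0, 0.23]
    - [1, -0.716, 0.824, 0, 0, 0, 0.23]
    - [1, -0.716, 0.824, 0, 0, 0, 0.23]
    - [1, -0.716, 0.824, 0, 0, 0, 0.23]
    - [1, -0.716, 0.824, 0, 0, 0, 0.23]
    - [1, -0.716, 0.824, 0, 0, 0, 0.23]
    - [1, -0.716, 0.824, 0, 0, 0, 0.23]
    - [1, -0.716, 0.824, 0, 0, 0, 0.23]

```text
time: 27.5
tool_pos: [0.4379, 0.0174, 0.2134]
ee_rot: [-1.38, -2.822, 0.001]
wrist_force: [0.0, -0.7, -0.0]
opening: 0.0909
grasp_force: 0.0
```

```bash
python3 b.py w5
```

```text
27.5 [0.4379 0.0174 0.2134] yaw 37.9
[557.9 124.5] 3439 [0.5615 0.1839] [0.5651 0.1713] [0.1677 0.0445 0.1728] [ 84.6  -1.1 -93.5]
[324.4 183.7] 1524 [0.4361 0.0199] [0.4365 0.0195] [0.0345 0.0353 0.0356] [  37.9  -51.2 -142.1]
```

Blank at (0.4363,0.0197) with yaw 38°, matching the gripper.

Call:
send_rows:
  targets:
    - [1, -0.004, 0.007, -0.684, 0, 0, 0]
    - [1, -0.004, 0.007, -0.684, 0, 0, 0]
    - [1, -0.004, 0.007, -0.684, 0, 0, 0]
    - [1, -0.004, 0.007, -0.684, 0, 0, 0]
    - [1, -0.004, 0.007, -0.684, 0, 0, 0]
    - [1, -0.004, 0.007, -0.684, 0, 0, 0]
    - [0, -0.004, 0.007, -0.684, 0, 0, 0]
    - [0, -0.004, 0.007, -0.684, 0, 0, 0]
    - [0, -0.004, 0.007, -0.684, 0, 0, 0]
    - [0, -0.004, 0.007, -0.684, 0, 0, 0]
    - [0, -0.004, 0.007, -0.684, 0, 0, 0]
    - [0, -0.004, 0.007, -0.684, 0, 0, 0]

```text
time: 28.75
tool_pos: [0.4364, 0.02, 0.0431]
ee_rot: [1.378, 2.823, 0.0]
wrist_force: [0.0, -0.2, 0.1]
opening: 0.0462
grasp_force: 0.0
```

Call:
send_rows:
  targets:
    - [0, 0, 0, 0, 0, 0, 0]
    - [0, 0, 0, 0, 0, 0, 0]
    - [0, 0, 0, 0, 0, 0, 0]
    - [0, 0, 0, 0.684, 0, 0, 0]
    - [0, 0, 0, 0.684, 0, 0, 0]
    - [0, 0, 0, 0.684, 0, 0, 0]
    - [0, 0, 0, 0.684, 0, 0, 0]
    - [0, 0, 0, 0.684, 0, 0, 0]
    - [0, 0, 0, 0.684, 0, 0, 0]

```text
time: 29.65
tool_pos: [0.4357, 0.0199, 0.2133]
ee_rot: [-1.378, -2.823, 0.001]
wrist_force: [0.2, 0.1, -0.7]
opening: 0.0358
grasp_force: 30.0
```

Call:
send_rows:
  targets:
    - [0, 0.584, -0.575, 0, 0, 0, -0.233]
    - [0, 0.584, -0.575, 0, 0, 0, -0.233]
    - [0, 0.584, -0.575, 0, 0, 0, -0.233]
    - [0, 0.584, -0.575, 0, 0, 0, -0.233]
    - [0, 0.584, -0.575, 0, 0, 0, -0.233]
    - [0, 0.584, -0.575, 0, 0, 0, -0.233]
    - [0, 0.584, -0.575, 0, 0, 0, -0.233]
    - [0, 0.584, -0.575, 0, 0, 0, -0.233]
    - [0, 0.584, -0.575, 0, 0, 0, -0.233]

```text
time: 30.55
tool_pos: [0.5815, -0.1227, 0.2142]
ee_rot: [-1.628, -2.686, -0.0]
wrist_force: [0.7, -0.1, -0.2]
opening: 0.0364
grasp_force: 30.0
```

Call:
send_rows:
  targets:
    - [0, 0, 0, -0.2, 0, 0, 0]
    - [0, 0, 0, -0.4, 0, 0, 0]
    - [0, 0, 0, -0.54, 0, 0, 0]
    - [0, 0, 0, -0.6, 0, 0, 0]
    - [0, 0, 0, -0.64, 0, 0, 0]
    - [0, 0, 0, -0.656, 0, 0, 0]
    - [0, 0, 0, -0.656, 0, 0, 0]
    - [0, 0, 0, -0.656, 0, 0, 0]
    - [0, 0, 0, -0.656, 0, 0, 0]

```text
time: 31.45
tool_pos: [0.5831, -0.1239, 0.0512]
ee_rot: [1.629, 2.684, 0.001]
wrist_force: [0.1, 0.1, -1.2]
opening: 0.036
grasp_force: 30.0
```

Call:
send_rows:
  targets:
    - [0.6, 0, 0, 0, 0, 0, 0]
    - [0.6, 0, 0, 0, 0, 0, 0]
    - [0.6, 0, 0, 0, 0, 0, 0]
    - [0.6, 0, 0, 0, 0, 0, 0]
    - [0.6, 0, 0, 0, 0, 0, 0]
    - [0.6, 0, 0, 0.2, 0, 0, 0]
    - [0.6, 0, 0, 0.4, 0, 0, 0]
    - [1, 0, 0, 0.656, 0, 0, 0]
    - [1, 0, 0, 0.656, 0, 0, 0]
    - [1, 0, 0, 0.656, 0, 0, 0]

```text
time: 32.45
tool_pos: [0.5838, -0.1241, 0.2173]
ee_rot: [1.627, 2.68, 0.003]
wrist_force: [-0.7, 0.3, -0.7]
opening: 0.0761
grasp_force: 0.0
```

Call:
send_rows:
  targets:
    - [1, -0.8, 0, 0.2, 0, 0, 0]
    - [1, -0.8, 0, 0.2, 0, 0, 0]
    - [1, -0.8, 0, 0.2, 0, 0, 0]
    - [1, -0.8, 0, 0.2, 0, 0, 0]
    - [1, -0.8, 0, 0.2, 0, 0, 0]
    - [1, -0.8, 0, 0.2, 0, 0, 0]
    - [1, -0.8, 0, 0.2, 0, 0, 0]
    - [1, -0.8, 0, 0.2, 0, 0, 0]

```text
time: 33.25
tool_pos: [0.3833, -0.1238, 0.2629]
ee_rot: [-1.629, -2.684, 0.0]
wrist_force: [-0.2, -0.4, -1.1]
opening: 0.0913
grasp_force: 0.0
```

Run:
```python
from h import *
a=snapshot("scene")[:,:,::-1][100:350,180:500];b=snapshot("side")[:,:,::-1][110:370,210:430]
a=cv2.resize(a,None,fx=1.2,fy=1.2);b=cv2.resize(b,(int(220*300/260*1.5),450))
o=np.zeros((450,a.shape[1]+b.shape[1],3),np.uint8);o[:a.shape[0],:a.shape[1]]=a;o[:,a.shape[1]:]=b
cv2.imwrite("pics/final.png",o)
```

```text
(no output)
```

View pics/final.png

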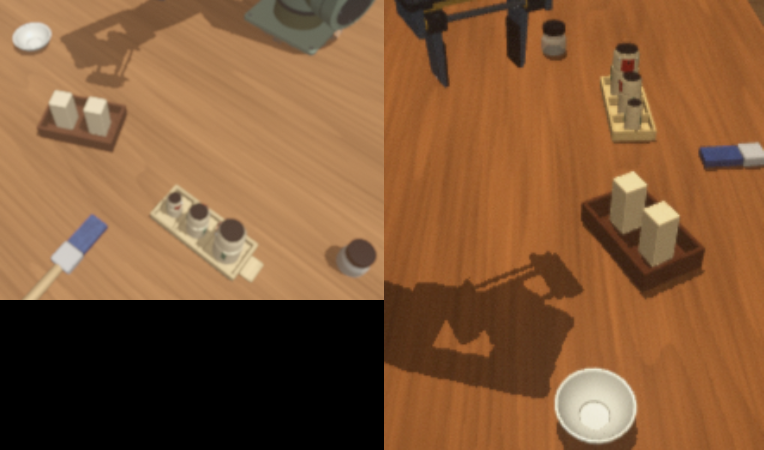

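The birds stand upright in their bays by size, with the large one by the tongue. Both blanks stand inside the crate, and the jar and dish are where they were. Handing in.

```bash
python3 -c "
from rig import *
print(close_job())"
```

```text
the job is handed in; nothing more can be done
None
```

I handed the job in at about 33 s: the final pictures show all three birds upright in their bays by size, both blanks upright in the crate, and the jar and dish where they were; no verdict came back.

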